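# Index a weld section under the microscope and release it

## Robot

A 6-joint arm with a two-finger parallel gripper is mounted at the origin on the work surface. World frame = base frame: x ahead of the robot, y to its left, z up, the work surface at z = 0. Lengths are in m, angles in degrees, forces in N, time in s.
With the tool pointing down it reaches from about 0.35 to 0.875 m from the base axis. Payload 4.2 kg.
Tool frame: the origin (TCP) lies on the centre line of the jaws, within the pads' length; the fingertips stand r.tip_extent ahead of it and the grasp point (between the pads) lies 11 mm behind it (r.tip_extent is the distance from the TCP to the fingertips, in m); z points along the fingers, y is the line along which they close (so a half turn about z gives the same grasp; the last joint's range is limited). The gripper opens to 87 mm and grips with 3 to 60 N. Pads are 19 mm wide; open, the fingers measure 117 mm over their backs; the gripper's body (75 mm by 190 mm) begins 51 mm behind the grasp point.
Start: joints at [-55.829, 22.042, 0.453, 0, -68.411, -14.817], TCP at [0.207, -0.59, 0.231] pointing down, gripper open.
Joint ranges: [-179.83, 179.83], [-69.29, 118.12], [-61.27, 80.66], [-181.25, 117.63], [-171.15, -9.14], [-177.46, 177.46]. Speed limits (degrees/s): [159.86, 159.86, 180, 180, 180, 180].

## Interface

Orientations are given as a 3x3 rotation matrix whose columns are the frame's x, y, z axes.
In Python, from station import r gives the robot as it stands.
- The arm moves only by the shell command python3 -m jog 'ROWS'. ROWS is text: rows parted by semicolons, each of 5 numbers parted by spaces: the opening, from 0 (shut) to 1 (fully open), then the shift along the world's x, y, z in mm, then the turn about the world's z in degrees. In form: hand dx dy dz roll; .... A call has 1 to 5 rows; each row shifts and turns the commanded pose from where the row before left it; what a row does not reach is not made up. A row lasts 1/8 s, in which the tool goes at most 62.5 mm and 10.7 degrees, less where a joint would pass 70% of its speed; a pose out of reach is approached as far as the arm can. A call is refused whole if a number of a shift passes 62.5 or a number of a turn 10.7, either way. A call with a gripper value outside its range is refused whole. The fingers move at their own pace and stop on an object; the grip force is fixed at half the most. Time passes only in rows, so rows that do not move let the fingers close. It gives the time, the measured TCP pose, the force, the opening and the grip force at its end, in the units of the state.
- r.sense(): the state, without advancing time (a new reading comes with each control period).
- r.capture(name): name is "side" or "top"; returns a dict with "pixels" (480x640x3 uint8, red, green, blue), "fovy" (degrees; the focal length in pixels is half the picture's height over the tangent of half this angle, whatever the lens; pixels are square), "cx", "cy" (the principal point, pixels), "origin" and "orientation" of the camera in the world. Camera axes: x right, y down, z forward; pixel columns grow to the right and rows downward; lengths in m; the calibration is good to about 2 mm. A picture is of the moment at which its call begins. There is no depth.
- r.finish_job(): hands the job in; it is judged then, once.
The state is a dict: "time_s": time; "joints": joint angles; "joint_velocities": joint speeds; "effort": joint torques, N m; "tcp_pos": TCP position; "ee_rot": TCP orientation; "wrist_force": force on the tool from outside, world axes, zero at the start; "moment": the same for the moment, N m; "gripper_width": opening from 0.0 (shut) to 1.0 (fully open); "gripper_force": force on a finger pad.
Only numpy, scipy, OpenCV 4.12 (cv2) and the standard library are available. Lean on these libraries where they do the work, as an engineer would, in place of code of your own. Each camera call takes 0.05 s, during which the arm holds its last target. There are 200 camera calls.

## Task

A weld section lies in the carriage of the microscope's indexing slide, at the loading station. Swing the toggle clamp over centre down onto it, push the carriage along the rails until it clicks into the next station under the microscope, and press the shutter button right down to take the picture. Then push the carriage on until it clicks into the last station and swing the clamp fully open so the section can be taken out; keep the section clamped whenever the carriage travels, leave it lying in its nest, and do not knock the microscope or disturb the other things on the bench.

Things in the scene. Friction and masses are not known exactly. Their poses are not given: they have to be found in the camera images.
- slide: Fixed indexing slide: base plate 470 mm long (own y), own x from -125 to +60 mm, 12 mm thick, two rails along y. Origin at bench height, mid-length, under the line the section travels on; x points away from the robot, y to the robot's left; turned by up to 0.15 rad. Notched strip, top 20 mm high, at x = -97 mm. Stations: carriage centre at y = +150 (loading), 0 (microscope), -150 mm (last).
- carriage: Aluminium carriage, own x -115 to +45 mm, own y -60 to +60 mm, flat top 50 mm above the bench. Origin at bench height on the section's line, mid-length; axes as the slide's. Under its near edge (x -115 to -78 mm) a dark housing reaches down to 22 mm, giving plain upright end faces 28 mm high to push on. Nest and toggle clamp stand on top, within 25 mm of its x axis.
- travel (a joint): Carriage travel in m: 0 loading station, 0.15 under the microscope, 0.30 last station; grows towards the slide's -y. At each station a spring ball drops into an 8 mm wide V notch, centres the carriage from within about 3 mm, and needs about 10 N to push out; in between, 1 to 2 N moves it and it stays where left. Stops at -0.008 and 0.308.
- push_face (a point): Point on the carriage's left (+y) end face, 90 mm nearer the robot than the section's line, 36 mm above the bench: the place to push the carriage to the right with the fingertips (keep the fingertips above 22 mm there).
- handle (a joint): Clamp handle angle in rad: 0 = level, pointing to the robot (locked past centre, on its stop); grows as its end is lifted up and over; 1.45 = upright, fully open, on its stop. Dead centre at about 0.1: it takes 2 to 4 N at the grip to pass it either way, and below it the handle springs onto the stop. When open it stays where left (1 to 2 N moves it).
- handle_pivot (a point): Centre of the handle's pivot on the carriage: own x = -103 mm, on the carriage's centre line, 90 mm above the bench. The handle turns about the slide's y axis through it.
- handle_grip (a point): Point on the handle's centre line, 65 mm from the pivot. The black grip is a straight bar 16 mm wide (along slide y), 11 mm thick, 24 to 90 mm from the pivot. At handle angle h the point lies 65 cos h mm from the pivot towards the robot (slide -x) and 65 sin h mm above it.
- clamp_angle (a joint): Angle in rad of the clamping arm, driven by the handle through a link: about 0 (up to 0.05) = level, rubber tip on the section; about 1.6 = upright, fully open (1.1 when the handle is at 1.1). The open arm stands 38 mm beyond the handle's pivot, its top about 140 mm above the bench. Only the handle brings it over centre.
- clamp_arm: The steel clamping arm itself with its rubber-tipped spindle. Origin at its pivot on the carriage: own x of the carriage = -65 mm, 82 mm above the bench; the tip is 43 mm out along the arm.
- section: Flat steel weld section 80 x 30 x 12 mm, about 0.22 kg, in the carriage's nest (walls 5 mm high, 1.5 mm play on each side), its long side along the carriage's x. Origin at the centre of its underside, 50 mm above the bench. The clamp's rubber tip presses on it 22 mm nearer the robot than its middle.
- microscope: Video microscope fixed over the middle station: 28 mm column 135 mm beyond the section's line, white focus block, black upright tube with a ring light of 58 mm diameter, lower end 141 mm above the bench, top 340 mm. Origin and axes are the slide's; tube axis at own x = +18 mm, y = 0; nothing of it lies nearer than own x = -12 mm.
- shutter_top (a point): Centre of the top of the grey round shutter button (28 mm diameter) when up, 52 mm above the bench. It stands 10 mm proud of its collar on a fixed white box 85 x 65 x 30 mm, to the left or to the right of the slide.
- shutter (a joint): How far the shutter button is pressed, in m: 0 = up, 0.006 = right down, which takes 5 N. It springs back.
- tray: Bystander: grey open tray 110 x 90 x 22 mm holding three round black mounts, on the other side of the slide from the shutter box. Origin at the centre of its underside.
- bottle: Bystander: white bottle, 56 mm diameter, 150 mm tall, left of the slide's end. Origin at the centre of its underside.
- jar: Bystander: glass jar with a steel cap, 60 mm diameter, 70 mm tall, right of the slide's end. Origin at the centre of its underside.
There are look-alikes about, which are no part of the job. What is shaped like the part that bears shutter_top but brown is not meant.

How it is judged:
By the outcome, as a careful person would: the job done as asked, in the order asked, and still so for the second after the job is handed in, with the robot touching nothing.
It also fails if it takes over 67 s, if anything falls off the work surface, if the arm or the gripper's body presses on something with over 40 N, if the wrist force passes 120 N, or if a joint passes its speed limit or range.

## Working session

There is one attempt and no reset: what is moved stays moved. The work goes in short steps, Python scripts to look and compute and a shell command to move; the robot and the scene stay as the last step left them, time stands still between calls to the robot, and variables do not carry over. Pictures are saved under pics/ and viewed, at most 10 in all, crops included, and the job is handed in when it is done.

```bash
mkdir -p pics; ls
python3 - <<'E'
from station import r
import cv2,numpy as np
for n in("side","top"):
    c=r.capture(n); cv2.imwrite(f"pics/{n}0.png",c["pixels"][:,:,::-1]); print(n,c["fovy"],c["cx"],c["cy"],c["origin"],np.round(c["orientation"],4).tolist())
s=r.sense(); print(s["time_s"],s["tcp_pos"],np.round(s["ee_rot"],3).tolist(),s["gripper_width"],r.tip_extent)
E
```

```text
pics
side 56.53231396447804 316.3792348206146 237.5774032217256 [-0.05088992  0.87141772  0.64900242] [[-0.7663, -0.3396, 0.5454], [-0.6422, 0.3798, -0.6659], [0.019, -0.8605, -0.5091]]
top 51.34550086395254 323.59276174828693 245.13872214704773 [0.36703912 0.1117147  1.16784243] [[0.0196, -0.9868, 0.1605], [-0.9997, -0.0213, -0.0089], [0.0122, -0.1603, -0.987]]
0.1 [ 0.20699676 -0.58918592  0.2295742 ] [[-0.944, -0.331, -0.001], [-0.331, 0.944, 0.002], [0.0, 0.002, -1.0]] 0.9944880131089444 0.008
```

View pics/side0.png

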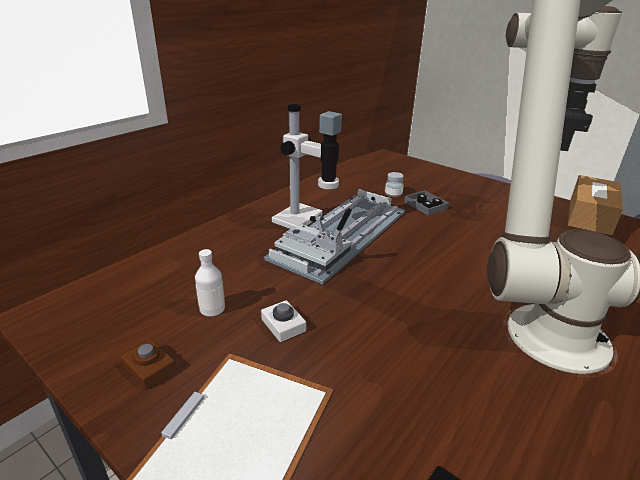

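View pics/top0.png

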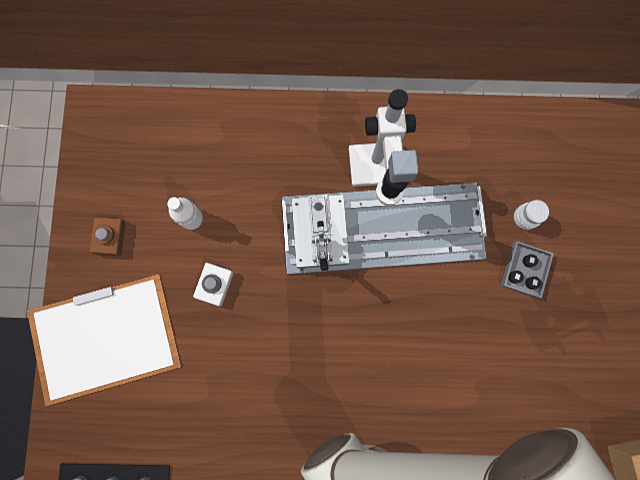

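Side view: white shutter box at (284,318), carriage about (310,240), clamp handle (black) at (343,218), microscope tube at (330,160). Top view: white shutter box at (212,284), carriage at (320,230), handle at (323,260), tray at (528,270), jar at (532,214), bottle at (185,212).
Candidates for the shutter: the white box with a grey button at top (212,284), the brown look-alike at top (106,236). I choose the white one and will check it in a crop.

```bash
cat > h.py <<'E'
import cv2,numpy as np
from station import r
def ray(c,u,v):
    f=240/np.tan(np.radians(c["fovy"])/2)
    d=np.array(c["orientation"])@np.array([(u-c["cx"])/f,(v-c["cy"])/f,1]); return np.array(c["origin"]),d
def onz(c,u,v,z):
    o,d=ray(c,u,v); return o+d*(z-o[2])/d[2]
def proj(c,p):
    f=240/np.tan(np.radians(c["fovy"])/2)
    q=np.array(c["orientation"]).T@(np.array(p)-c["origin"]); return np.array([c["cx"]+f*q[0]/q[2],c["cy"]+f*q[1]/q[2]])
def two(c1,p1,c2,p2):
    o1,d1=ray(c1,*p1);o2,d2=ray(c2,*p2)
    t=np.linalg.lstsq(np.c_[d1,-d2],o2-o1,rcond=None)[0]; a=o1+d1*t[0];b=o2+d2*t[1]; return (a+b)/2,np.linalg.norm(a-b)
E
python3 - <<'E'
import cv2,numpy as np
t=cv2.imread("pics/top0.png");s=cv2.imread("pics/side0.png")
a=cv2.resize(t[175:285,275:495],(800,400),interpolation=cv2.INTER_CUBIC)   # x3.636
b=cv2.resize(t[259:309,187:237],(200,200),interpolation=cv2.INTER_CUBIC)   # x4
c=cv2.resize(s[180:280,255:405],(300,200),interpolation=cv2.INTER_CUBIC)   # x2
d=cv2.resize(s[295:345,255:330],(300,200),interpolation=cv2.INTER_CUBIC)
cv2.imwrite("pics/crop1.png",np.vstack([a,np.hstack([b,c,d])]))
E
```

```text
(no output)
```

View pics/crop1.png

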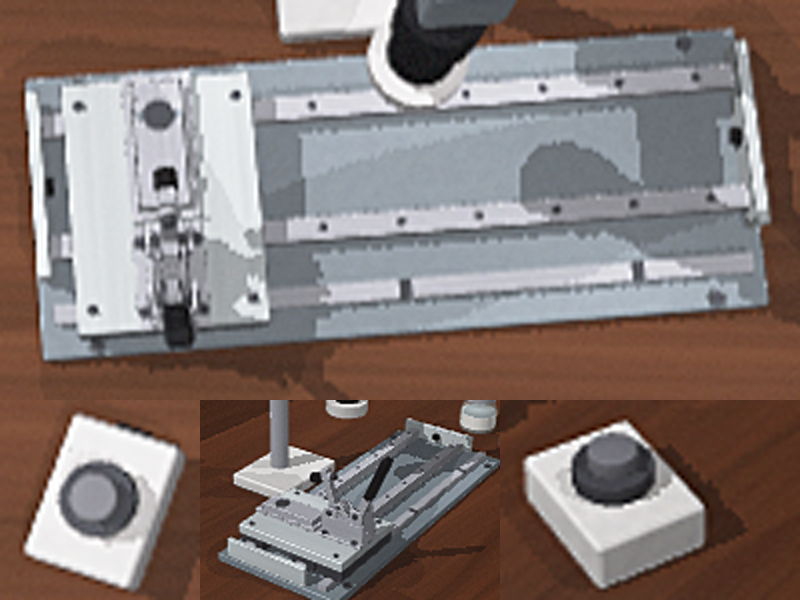

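The crop confirms the white box with a grey button in a dark collar (button top at crop (92,492) and (607,452)). It also gives the base plate and carriage top corners, and shows the clamp open with its handle raised.

Run:
```python
from h import *
t=r.capture("top");s=r.capture("side")
k=800/220
T=lambda x,y:(275+(x+.5)/k-.5,175+(y+.5)/k-.5)
print("button",two(t,(187+92.5/4-.5,259+92.5/4-.5),s,(255+107.5/4-.5,295+52.5/4-.5)), onz(t,187+92.5/4-.5,259+92.5/4-.5,.052))
P=np.array([onz(t,*T(*p),.012) for p in[(25,78),(733,30),(768,305),(45,358)]])
C=np.array([onz(t,*T(*p),.050) for p in[(63,86),(247,72),(270,320),(78,333)]])
for n,Q in(("plate",P),("carr",C)):
    print(n,np.round(Q,4).tolist(),[round(float(np.linalg.norm(Q[i]-Q[(i+1)%4])),4) for i in range(4)])
def fit(M,Q):
    M=np.array(M);m=M.mean(0);q=Q[:,:2].mean(0);U,_,V=np.linalg.svd((M-m).T@(Q[:,:2]-q));R=(U@V).T
    return np.arctan2(R[1,0],R[0,0]),q-R@m,np.abs((M-m)@R.T+q-Q[:,:2]).max()
a,o,e=fit([(.06,.235),(.06,-.235),(-.125,-.235),(-.125,.235)],P);print("slide",a,o,e)
a2,o2,e2=fit([(.045,.06),(.045,-.06),(-.115,-.06),(-.115,.06)],C);print("carr",a2,o2,e2)
R=np.array([[np.cos(a),-np.sin(a)],[np.sin(a),np.cos(a)]]);print("rel",R.T@(o2-o))
O=o2
for h in(.9,1.0,1.1,1.2,1.3,1.45):
    p=O+R@[-.103-.09*np.cos(h),0]; q=[*p,.09+.09*np.sin(h)]; print(h,np.round(q,4),proj(t,q),proj(s,q))
```

```text
button (array([0.46119694, 0.35513836, 0.0496466 ]), np.float64(0.001132078222577746)) [0.4605388  0.35427997 0.052     ]
plate [[0.6711, 0.2037, 0.012], [0.7144, -0.2625, 0.012], [0.5314, -0.2797, 0.012], [0.4874, 0.1849, 0.012]] [0.4683, 0.1838, 0.4667, 0.1847]
carr [[0.6565, 0.1765, 0.05], [0.6683, 0.0601, 0.05], [0.51, 0.0437, 0.05], [0.4994, 0.1626, 0.05]] [0.117, 0.1591, 0.1193, 0.1577]
slide 0.09412075732314285 [ 0.63345881 -0.03534448] 0.0019675452852656594
carr 0.09564734748918477 [0.61838843 0.11408541] 0.0015874454075811562
rel [-0.00095997  0.15018484]
0.9 [0.4601 0.0991 0.1605] [324.61386045 279.68862011] [357.11623441 217.66282981]
1.0 [0.4674 0.0998 0.1657] [324.37900224 275.83161319] [354.54595952 214.8036795 ]
1.1 [0.4752 0.1006 0.1702] [324.11917248 271.74384379] [351.78161954 212.1799711 ]
1.2 [0.4834 0.1013 0.1739] [323.83739503 267.47442501] [348.85642259 209.82146005]
1.3 [0.4919 0.1021 0.1767] [323.53707452 263.07599215] [345.80541185 207.75406562]
1.45 [0.505  0.1034 0.1793] [323.06004305 256.35754171] [341.07250012 205.24514123]
```

```bash
python3 -m jog '1 18 45 2 -1;1 19 46 2 -1;1 19 46 2 -1;1 19 46 2 -1;1 19 46 2 -1' && python3 -m jog '1 19 46 0 -1;1 19 46 0 -1;1 19 46 0 -1;1 19 46 0 -1;1 19 46 0 -1' && python3 -m jog '1 19 46 0 -1;1 19 46 0 -1;0.6 19 46 0 -1;0.6 19 46 0 -1;0.6 20 48 0 0'
```

```text
time_s: 0.82
tcp_pos: [0.3015, -0.3591, 0.2406]
ee_rot: [[-0.969, -0.247, 0.0], [-0.247, 0.969, -0.0], [-0.0, -0.0, -1.0]]
wrist_force: [1.0, 0.2, -0.1]
gripper_width: 0.999
gripper_force: 0.0
time_s: 1.45
tcp_pos: [0.3964, -0.1291, 0.2408]
ee_rot: [[-0.987, -0.162, 0.001], [-0.162, 0.987, 0.0], [-0.001, -0.0, -1.0]]
wrist_force: [0.6, 0.4, -0.5]
gripper_width: 0.999
gripper_force: 0.0
time_s: 2.08
tcp_pos: [0.4924, 0.1029, 0.2406]
ee_rot: [[-0.996, -0.094, 0.0], [-0.094, 0.996, 0.0], [-0.0, 0.0, -1.0]]
wrist_force: [1.3, -1.1, -0.0]
gripper_width: 0.747
gripper_force: 0.0
```

```bash
python3 -m jog '0.5 0 0 0 0;0.5 0 0 0 0;0.5 0 0 0 0'
python3 - <<'E'
from h import *
s=r.sense();p=np.array(s["tcp_pos"]);print(s["time_s"],p,np.round(s["ee_rot"],3).tolist(),s["gripper_width"],s["wrist_force"])
a=[]
for n,(u,v) in (("top",(324,250)),("side",(345,205))):
    c=r.capture(n);print(n,proj(c,p),proj(c,p-[0,0,-0.008]))
    im=c["pixels"][v-60:v+60,u-80:u+80,::-1]; a.append(cv2.resize(im,(640,480),interpolation=cv2.INTER_CUBIC)[:,120:520])
cv2.imwrite("pics/c2.png",np.hstack(a))
E
```

```text
time_s: 2.45
tcp_pos: [0.4917, 0.1004, 0.2406]
ee_rot: [[-0.996, -0.092, -0.0], [-0.092, 0.996, -0.0], [0.0, -0.0, -1.0]]
wrist_force: [0.8, -0.6, -0.2]
gripper_width: 0.511
gripper_force: 0.0
2.45 [0.49168948 0.1004233  0.24060303] [[-0.996, -0.092, -0.0], [-0.092, 0.996, -0.0], [0.0, -0.0, -1.0]] 0.510966916164068 [ 0.79709184 -0.64467509 -0.18296481]
top [324.866101   258.93725347] [324.92962165 258.36440191]
side [347.79488345 182.45053919] [347.98801227 179.19602445]
```

View pics/c2.png

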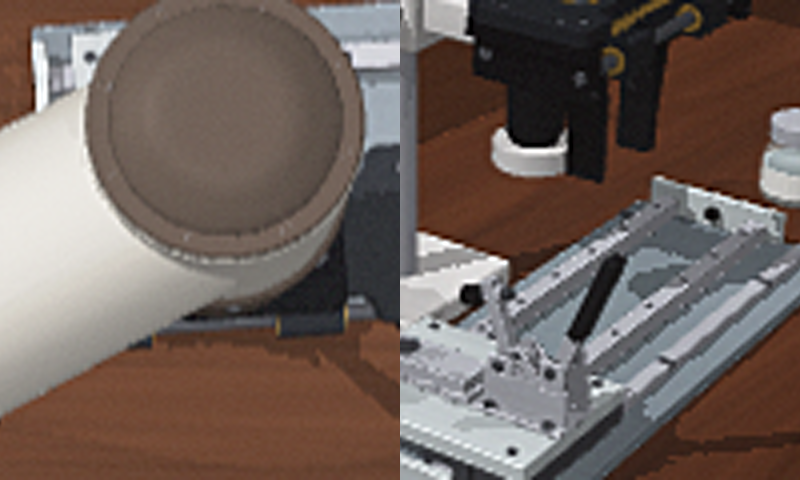

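Side crop shows open fingers above the handle, whose tip is at about full-image (348.8,210.5), matching h ≈ 1.2. I'll descend astride it and close in stages.

```bash
python3 -m jog '0.45 1 2 -30 0;0.4 0 0 -35 0;0.35 0 0 -35 0;0.3 0 0 0 0;0.25 0 0 0 0' && python3 -m jog '0.22 0 0 0 0;0.2 0 0 0 0;0.19 0 0 0 0;0.18 0 0 0 0;0.17 0 0 0 0'&& python3 -m jog '0 0 0 0 0;0 0 0 0 0;0 0 0 0 0'
```

```text
time_s: 3.18
tcp_pos: [0.4942, 0.1034, 0.142]
ee_rot: [[-0.996, -0.093, 0.002], [-0.093, 0.996, 0.001], [-0.002, 0.0, -1.0]]
wrist_force: [0.0, -0.3, 0.5]
gripper_width: 0.278
gripper_force: 0.0
time_s: 3.8
tcp_pos: [0.4932, 0.1029, 0.141]
ee_rot: [[-0.996, -0.093, 0.0], [-0.093, 0.996, -0.001], [0.0, -0.001, -1.0]]
wrist_force: [-0.3, -3.9, 4.6]
gripper_width: 0.179
gripper_force: 30.0
time_s: 4.18
tcp_pos: [0.4931, 0.103, 0.141]
ee_rot: [[-0.996, -0.094, -0.0], [-0.094, 0.996, -0.001], [0.0, -0.001, -1.0]]
wrist_force: [-1.1, -4.9, 4.9]
gripper_width: 0.18
gripper_force: 30.0
```

```bash
python3 -m jog '0 -7 -1.6 -3 0;0 -6 -0.6 -3.5 0;0 -5 -0.5 -4 0;0 -5 -0.5 -4.2 0' && python3 -m jog '0 -4.5 -0.4 -5 0;0 -4 -0.4 -5 0;0 -3.3 -0.3 -5.8 0;0 -3 -0.3 -5.8 0'&& python3 -m jog '0 -2.2 -0.2 -6.3 0;0 -1.7 -0.2 -6.3 0;0 0 0 0 0'
```

```text
time_s: 4.68
tcp_pos: [0.4727, 0.101, 0.1276]
ee_rot: [[-0.996, -0.094, 0.007], [-0.094, 0.996, 0.002], [-0.007, 0.001, -1.0]]
wrist_force: [3.7, -4.6, 5.9]
gripper_width: 0.18
gripper_force: 30.0
time_s: 5.18
tcp_pos: [0.4567, 0.0994, 0.1048]
ee_rot: [[-0.996, -0.094, 0.004], [-0.094, 0.996, 0.002], [-0.004, 0.001, -1.0]]
wrist_force: [3.7, -2.9, 3.7]
gripper_width: 0.179
gripper_force: 30.0
time_s: 5.55
tcp_pos: [0.4521, 0.0989, 0.0915]
ee_rot: [[-0.996, -0.094, 0.001], [-0.094, 0.996, 0.001], [-0.001, 0.001, -1.0]]
wrist_force: [2.9, -1.4, 2.6]
gripper_width: 0.177
gripper_force: 30.0
```

Following the arc well. On through dead centre to the stop.

```bash
python3 -m jog '0 -0.5 0 -3.3 0;0 -0.5 0 -3.3 0;0 -0.2 0 -3.3 0;0 -0.1 0 -3.3 0;0 0 0 -1 0' && python3 -m jog '0 0 0 -1 0;0 0 0 -1 0;0 0 0 0 0;0 0 0 0 0'
```

```text
time_s: 6.18
tcp_pos: [0.4505, 0.0986, 0.078]
ee_rot: [[-0.996, -0.094, 0.0], [-0.094, 0.996, 0.0], [-0.0, -0.0, -1.0]]
wrist_force: [-1.4, -0.7, 13.6]
gripper_width: 0.171
gripper_force: 30.0
time_s: 6.68
tcp_pos: [0.4505, 0.0986, 0.0776]
ee_rot: [[-0.996, -0.094, 0.001], [-0.094, 0.996, 0.0], [-0.001, -0.0, -1.0]]
wrist_force: [-3.9, -0.7, 20.9]
gripper_width: 0.179
gripper_force: 30.0
```

```bash
python3 -m jog '0 0 0 3 0;0.3 0 0 0 0;0.5 0 0 0 0;0.5 0 0 0 0' && python3 -m jog '0.6 0 0 25 0;0.7 0 0 40 0;1 -20 30 20 0;1 -20 40 0 0;1 0 30 0 0'
python3 - <<'E'
from h import *
s=r.sense();print(s["joints"],s["time_s"],s["wrist_force"])
c=r.capture("side");cv2.imwrite("pics/c3.png",cv2.resize(c["pixels"][170:290,240:400,::-1],(800,600),interpolation=cv2.INTER_CUBIC))
O=np.array([.6184,.1141]);a=.095;R=np.array([[np.cos(a),-np.sin(a)],[np.sin(a),np.cos(a)]])
for h in(0,.1,.2): p=O+R@[-.103-.09*np.cos(h),0]; print(h,(proj(c,[*p,.09+.09*np.sin(h)])-[240,170])*5)
for y in (.085,.0695): print(O+R@[-.148,y])
E
```

```text
time_s: 7.18
tcp_pos: [0.4492, 0.098, 0.0777]
ee_rot: [[-0.996, -0.093, -0.002], [-0.093, 0.996, -0.001], [0.002, -0.001, -1.0]]
wrist_force: [-0.1, 0.5, -0.4]
gripper_width: 0.426
gripper_force: 0.0
time_s: 7.8
tcp_pos: [0.4086, 0.1991, 0.1636]
ee_rot: [[-0.996, -0.094, -0.001], [-0.094, 0.996, 0.0], [0.001, 0.0, -1.0]]
wrist_force: [0.0, 1.3, -0.0]
gripper_width: 0.94
gripper_force: 0.0
[ 4.65337051e+01  9.23121965e+00 -2.81458978e+01 -5.11943856e-02
 -5.26457824e+01 -1.31102473e+02] 7.8 [ 0.04641398  1.32154633 -0.03848133]
0 [638.12190987 389.24233363]
0.1 [638.75620662 372.84136266]
0.2 [637.71384473 355.88727123]
[0.46300449 0.18467786]
[0.46447477 0.16924776]
```

View pics/c3.png

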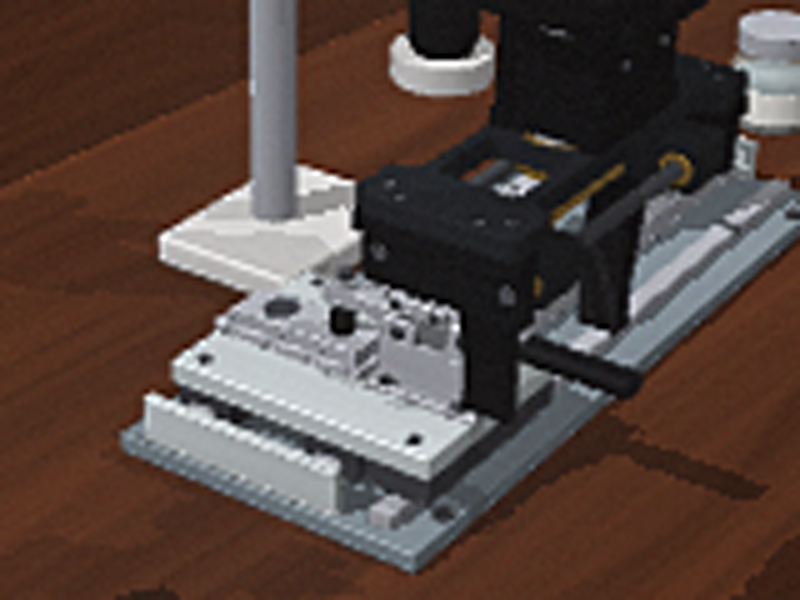

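Side crop shows the handle level: its end at (630,382), predicted (638,389) for h=0. The clamp arm is down and the fingers are in front. Next I'll turn 90° with the fingers open, so the body stays clear and only the far finger pushes.

```bash
python3 -m jog '1 9 0 0 10;1 9 0 0 10;1 9 0 0 10;1 9 0 0 10;1 9 -2 0 10' && python3 -m jog '1 9 -2 0 10;1 0 -2 0 10;1 0 -2 0 10;1 0 0 0 10;1 0 0 0 0'
python3 - <<'E'
from h import *
s=r.sense();p=np.array(s["tcp_pos"]);O=np.array([.6330,-.0353]);a=.095;R=np.array([[np.cos(a),-np.sin(a)],[np.sin(a),np.cos(a)]])
print(R.T@(p[:2]-O), R.T@np.array(s["ee_rot"])[:2,1][:2],s["joints"])
E
```

```text
time_s: 8.48
tcp_pos: [0.455, 0.196, 0.1628]
ee_rot: [[-0.564, -0.826, -0.002], [-0.826, 0.564, -0.001], [0.002, 0.001, -1.0]]
wrist_force: [-0.4, -0.1, 0.6]
gripper_width: 0.999
gripper_force: 0.0
time_s: 9.1
tcp_pos: [0.4638, 0.1901, 0.1629]
ee_rot: [[0.091, -0.996, -0.001], [-0.996, -0.091, -0.001], [0.001, 0.001, -1.0]]
wrist_force: [-0.4, 0.1, -1.2]
gripper_width: 0.996
gripper_force: 0.0
[-0.14708557  0.24039199] [-0.99999134  0.00392593] [ 4.08638664e+01  1.37513925e+01 -2.22412784e+01 -2.41116675e-02
 -5.40905949e+01 -3.56315293e+01]
```

```bash
python3 -m jog '1 -2 0 -40 0;1 0 0 -40 0;1 0 0 -40 0;1 0 0 -3 0;1 0 0 0 0' && python3 -m jog '1 1 -10 0 0;1 0.5 -5 0 0;1 0.3 -3 0 0;1 0.2 -2 0 0;1 0 0 0 0'
```

```text
time_s: 9.72
tcp_pos: [0.4628, 0.1908, 0.0412]
ee_rot: [[0.093, -0.996, 0.001], [-0.996, -0.093, 0.0], [-0.0, -0.001, -1.0]]
wrist_force: [1.2, 0.5, 0.2]
gripper_width: 0.998
gripper_force: 0.0
time_s: 10.35
tcp_pos: [0.4646, 0.1709, 0.0409]
ee_rot: [[0.094, -0.996, 0.001], [-0.996, -0.094, 0.001], [-0.001, -0.001, -1.0]]
wrist_force: [0.2, 2.1, 0.7]
gripper_width: 0.996
gripper_force: 1.0
```

```bash
python3 -m jog '1 0.3 -3 0 0;1 0.3 -3 0 0;1 0.4 -4 0 0;1 0.6 -6 0 0;1 0.8 -8 0 0' && python3 -m jog '1 0.9 -10 0 0;1 1 -10 0 0;1 0.9 -10 0 0;1 1 -10 0 0;1 0.9 -10 0 0'&& python3 -m jog '1 1 -10 0 0;1 0.9 -10 0 0;1 1 -10 0 0;1 0.9 -10 0 0;1 0.9 -9 0 0'
python3 - <<'E'
from h import *
s=r.sense();p=np.array(s["tcp_pos"]);O=np.array([.6330,-.0353]);a=.095;R=np.array([[np.cos(a),-np.sin(a)],[np.sin(a),np.cos(a)]])
print(R.T@(p[:2]-O))
E
```

```text
time_s: 10.98
tcp_pos: [0.467, 0.148, 0.0409]
ee_rot: [[0.096, -0.995, 0.002], [-0.995, -0.096, 0.002], [-0.002, -0.002, -1.0]]
wrist_force: [-5.5, 7.6, 2.3]
gripper_width: 1.001
gripper_force: 4.2
time_s: 11.6
tcp_pos: [0.4719, 0.0979, 0.0408]
ee_rot: [[0.096, -0.995, 0.002], [-0.995, -0.096, 0.002], [-0.002, -0.002, -1.0]]
wrist_force: [-4.6, 9.1, 1.5]
gripper_width: 0.998
gripper_force: 4.5
time_s: 12.22
tcp_pos: [0.4767, 0.0486, 0.0408]
ee_rot: [[0.095, -0.995, 0.002], [-0.995, -0.095, 0.002], [-0.002, -0.002, -1.0]]
wrist_force: [-3.1, 7.2, 1.9]
gripper_width: 0.994
gripper_force: 4.1
[-0.14767845  0.0983509 ]
```

```bash
python3 -m jog '1 0.7 -8 0 0;1 0.7 -7 0 0;1 0.4 -4 0 0;1 0.2 -2 0 0;1 0 0 0 0' && python3 -m jog '1 0.1 -1 0 0;1 0 0 0 0'&& python3 -m jog '1 0.1 -1 0 0;1 0 0 0 0'
cat >> h.py <<'E'
O=np.array([.6330,-.0353]);a=.095;R=np.array([[np.cos(a),-np.sin(a)],[np.sin(a),np.cos(a)]])
def own():
    s=r.sense();p=np.array(s["tcp_pos"]);print("own",R.T@(p[:2]-O),p[2],"F",R.T@np.array(s["wrist_force"])[:2],s["time_s"])
E
python3 -c "from h import *;own()"
```

```text
time_s: 12.85
tcp_pos: [0.4773, 0.0258, 0.0401]
ee_rot: [[0.092, -0.996, -0.002], [-0.996, -0.092, -0.001], [0.001, 0.002, -1.0]]
wrist_force: [-0.1, -0.5, -0.9]
gripper_width: 1.002
gripper_force: 0.0
time_s: 13.1
tcp_pos: [0.4776, 0.025, 0.0402]
ee_rot: [[0.093, -0.996, -0.001], [-0.996, -0.093, -0.0], [0.0, 0.001, -1.0]]
wrist_force: [0.1, 0.1, -0.4]
gripper_width: 1.0
gripper_force: 0.0
time_s: 13.35
tcp_pos: [0.4781, 0.0243, 0.0404]
ee_rot: [[0.093, -0.996, -0.0], [-0.996, -0.093, -0.0], [0.0, 0.0, -1.0]]
wrist_force: [-0.4, -0.3, -0.4]
gripper_width: 1.001
gripper_force: 0.0
own [-0.14858645  0.07400432] 0.040393809891709265 F [-0.46372324 -0.30520356] 13.35
```

```bash
python3 -m jog '1 -2 25 0 0;0.5 -2 25 20 0;0 -2 25 50 0;0 -3 50 50 0;0 -3 60 10 0' && python3 -m jog '0 -3 60 0 0;0 -2 60 0 0;0 0 26 0 0;0 0 0 0 0'
python3 - <<'E'
from h import *
own()
t=r.capture("top");s=r.capture("side")
cv2.imwrite("pics/t4.png",t["pixels"][:,:,::-1]);cv2.imwrite("pics/s4.png",s["pixels"][:,:,::-1])
A=cv2.resize(t["pixels"][160:310,160:360,::-1],(800,600),interpolation=cv2.INTER_CUBIC)
f=lambda x,y,z:np.r_[O+R@[x,y],z]
for tr in(0,):
  print([np.round((proj(t,f(x,y,.05))-[160,160])*4,1).tolist() for x,y in[(.045,.06),(.045,-.06),(-.115,-.06),(-.115,.06)]])
print(onz(t,185,225,0),onz(t,174,204,.15))
cv2.imwrite("pics/c4.png",A)
E
```

```text
time_s: 13.98
tcp_pos: [0.4678, 0.2053, 0.1684]
ee_rot: [[0.092, -0.996, 0.006], [-0.996, -0.092, 0.004], [-0.004, -0.006, -1.0]]
wrist_force: [0.9, 0.1, 0.5]
gripper_width: 0.632
gripper_force: 0.0
time_s: 14.48
tcp_pos: [0.4611, 0.3511, 0.164]
ee_rot: [[0.096, -0.995, -0.0], [-0.995, -0.096, -0.0], [0.0, 0.0, -1.0]]
wrist_force: [-0.1, -0.1, -1.0]
gripper_width: 0.179
gripper_force: 0.0
own [-0.13446708  0.40099729] 0.16399262528730177 F [-0.10937235 -0.10101704] 14.475
[[784.8, 132.5], [991.2, 118.0], [1020.1, 391.2], [809.1, 406.8]]
[0.59833763 0.43150433 0.        ] [0.61273656 0.41614222 0.15      ]
```

View pics/c4.png

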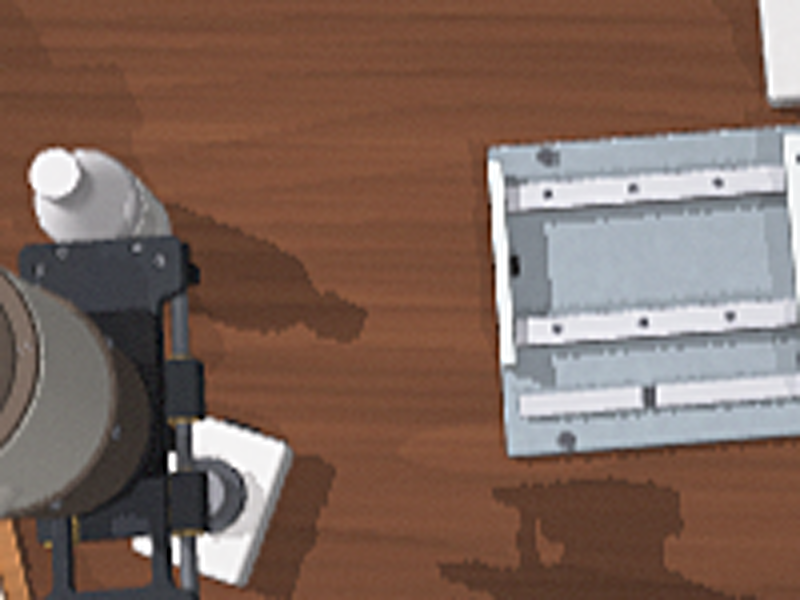

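Top crop shows the carriage's left edge at about (786,133), against a predicted (785,132) for the middle station, so it has clicked in. The gripper body comes close to the bottle in plan, so I'll turn back 90° before pressing the shutter.

```bash
python3 -m jog '0 0 0.7 0 -10;0 0 0.7 0 -10;0 0 0.7 0 -10;0 0 0.7 0 -10;0 0 0.7 0 -10' && python3 -m jog '0 0 0 0 -10;0 0 0 0 -10;0 0 0 0 -10;0 0 0 -40 -10;0 0 0 -40 0' && python3 -m jog '0 0 0 -14 0;0 0 0 0 0;0 0 0 0 0'
```

```text
time_s: 15.2
tcp_pos: [0.4616, 0.3513, 0.1648]
ee_rot: [[-0.708, -0.706, -0.0], [-0.706, 0.708, -0.0], [0.0, 0.0, -1.0]]
wrist_force: [0.2, 0.5, 0.1]
gripper_width: 0.003
gripper_force: 0.0
time_s: 15.82
tcp_pos: [0.4619, 0.3517, 0.0846]
ee_rot: [[-0.996, -0.09, 0.001], [-0.09, 0.996, 0.002], [-0.001, 0.001, -1.0]]
wrist_force: [0.3, -0.1, -0.4]
gripper_width: 0.006
gripper_force: 0.0
time_s: 16.2
tcp_pos: [0.4625, 0.3537, 0.0723]
ee_rot: [[-0.996, -0.093, 0.002], [-0.093, 0.996, 0.002], [-0.002, 0.002, -1.0]]
wrist_force: [-0.0, 0.5, 0.4]
gripper_width: 0.009
gripper_force: 0.0
```

```bash
python3 -m jog '0 -1 0 -6 0;0 0 0 -4 0;0 0 0 -2 0;0 0 0 0 0' && python3 -m jog '0 0 0 -2 0;0 0 0 -2 0;0 0 0 -2 0;0 0 0 0 0'
```

```text
time_s: 16.7
tcp_pos: [0.4605, 0.3532, 0.0588]
ee_rot: [[-0.996, -0.094, 0.0], [-0.094, 0.996, 0.0], [-0.0, 0.0, -1.0]]
wrist_force: [-0.8, 0.2, 3.0]
gripper_width: 0.004
gripper_force: 1.1
time_s: 17.2
tcp_pos: [0.4606, 0.3532, 0.0543]
ee_rot: [[-0.996, -0.094, 0.001], [-0.094, 0.996, 0.0], [-0.001, 0.0, -1.0]]
wrist_force: [-4.3, -0.9, 13.3]
gripper_width: 0.009
gripper_force: 6.1
```

```bash
python3 -m jog '0 0 0 -1.5 0;0 0 0 0 0;0 0 0 0 0' && python3 -m jog '0 0 0 40 0;0 0 0 50 0;0.5 0 -20 20 0;0.8 0 -20 0 0;1 0 -20 0 0' && python3 -m jog '1 0 -20 0 10;1 0 -20 0 10;1 1 -20 0 10;1 2 -20 0 10;1 2 -20 0 10' && python3 -m jog '1 2 -20 0 10;1 2 -20 0 10;1 2 -20 0 10;1 2 -20 0 10;1 0 0 0 0'; python3 -c "from h import *;own()"
```

```text
time_s: 17.58
tcp_pos: [0.4606, 0.3532, 0.0542]
ee_rot: [[-0.996, -0.095, 0.001], [-0.095, 0.996, 0.0], [-0.001, 0.0, -1.0]]
wrist_force: [-5.6, -2.7, 20.3]
gripper_width: 0.006
gripper_force: 9.6
time_s: 18.2
tcp_pos: [0.4597, 0.2911, 0.1595]
ee_rot: [[-0.996, -0.093, -0.002], [-0.093, 0.996, -0.002], [0.002, -0.001, -1.0]]
wrist_force: [-0.1, -0.9, -0.9]
gripper_width: 0.257
gripper_force: 0.0
time_s: 18.82
tcp_pos: [0.4646, 0.1909, 0.1592]
ee_rot: [[-0.564, -0.826, -0.003], [-0.826, 0.564, -0.002], [0.004, 0.001, -1.0]]
wrist_force: [-0.6, -0.1, 0.4]
gripper_width: 0.828
gripper_force: 0.0
time_s: 19.45
tcp_pos: [0.4724, 0.111, 0.1595]
ee_rot: [[0.09, -0.996, -0.003], [-0.996, -0.09, -0.002], [0.001, 0.003, -1.0]]
wrist_force: [0.4, -0.8, 0.7]
gripper_width: 0.997
gripper_force: 0.0
own [-0.14595337  0.16088191] 0.15950188958329412 F [ 0.29649808 -0.85008022] 19.45
```

```bash
python3 -m jog '1 -2 0 -40 0;1 1 -10 -40 0;1 2 -20 -38 0;1 2 -20 0 0;1 2 -20 0 0' && python3 -m jog '1 1 -10 0 0;1 0.3 -3 0 0;1 0.2 -2 0 0;1 0 0 0 0';python3 -c "from h import *;own()"
```

```text
time_s: 20.08
tcp_pos: [0.4776, 0.0423, 0.0415]
ee_rot: [[0.091, -0.996, -0.003], [-0.996, -0.091, -0.001], [0.001, 0.003, -1.0]]
wrist_force: [-0.0, 0.2, -0.2]
gripper_width: 1.004
gripper_force: 0.0
time_s: 20.58
tcp_pos: [0.4801, 0.0283, 0.0432]
ee_rot: [[0.093, -0.996, 0.0], [-0.996, -0.093, 0.0], [-0.0, -0.0, -1.0]]
wrist_force: [0.4, -0.1, -0.6]
gripper_width: 1.002
gripper_force: 0.0
own [-0.14620897  0.0778566 ] 0.043173461883663014 F [ 0.40052712 -0.10337091] 20.575
```

```bash
python3 -m jog '1 0.2 -3 -2 0;1 0.3 -3 0 0;1 0.3 -3 0 0;1 0.3 -3 0 0;1 0.4 -4 0 0' && python3 -m jog '1 0.6 -6 0 0;1 0.8 -8 0 0;1 0.9 -10 0 0;1 1 -10 0 0;1 0.9 -10 0 0' && python3 -m jog '1 1 -10 0 0;1 0.9 -10 0 0;1 1 -10 0 0;1 0.9 -10 0 0;1 0.9 -10 0 0' && python3 -m jog '1 1 -10 0 0;1 0.7 -8 0 0;1 0.7 -7 0 0;1 0.5 -5 0 0;1 0.4 -4 0 0';python3 -c "from h import *;own()"
```

```text
time_s: 21.2
tcp_pos: [0.4814, 0.0129, 0.041]
ee_rot: [[0.095, -0.996, -0.0], [-0.996, -0.095, 0.001], [-0.001, -0.0, -1.0]]
wrist_force: [-1.4, 4.7, -0.4]
gripper_width: 0.997
gripper_force: 2.3
time_s: 21.82
tcp_pos: [0.4857, -0.0309, 0.041]
ee_rot: [[0.095, -0.995, 0.0], [-0.995, -0.095, 0.002], [-0.001, -0.0, -1.0]]
wrist_force: [-1.3, 10.6, 0.4]
gripper_width: 0.999
gripper_force: 5.3
time_s: 22.45
tcp_pos: [0.4906, -0.081, 0.0409]
ee_rot: [[0.095, -0.995, 0.0], [-0.995, -0.095, 0.001], [-0.001, -0.001, -1.0]]
wrist_force: [-0.0, 9.1, -0.7]
gripper_width: 0.999
gripper_force: 4.5
time_s: 23.08
tcp_pos: [0.494, -0.1158, 0.041]
ee_rot: [[0.094, -0.996, 0.0], [-0.996, -0.094, 0.0], [-0.0, -0.001, -1.0]]
wrist_force: [-0.0, 4.7, -2.1]
gripper_width: 1.0
gripper_force: 2.1
own [-0.14602409 -0.06692316] 0.040952814978215485 F [0.44581303 4.68747613] 23.075
```

```bash
python3 -m jog '1 0.3 -3 0 0;1 0.2 -2 0 0;1 0.2 -2 0 0;1 0 0 0 0';python3 -m jog '1 0.1 -1.5 0 0;1 0 0 0 0';python3 -c "from h import *;own()"
```

```text
time_s: 23.58
tcp_pos: [0.494, -0.1235, 0.0412]
ee_rot: [[0.093, -0.996, -0.001], [-0.996, -0.093, -0.0], [0.0, 0.001, -1.0]]
wrist_force: [-0.2, 0.2, -0.1]
gripper_width: 1.005
gripper_force: 0.0
time_s: 23.82
tcp_pos: [0.4943, -0.1248, 0.0412]
ee_rot: [[0.093, -0.996, -0.0], [-0.996, -0.093, -0.0], [0.0, 0.0, -1.0]]
wrist_force: [0.0, 0.3, -0.2]
gripper_width: 1.002
gripper_force: 0.0
own [-0.14654892 -0.07590691] 0.041156609052664925 F [0.04608377 0.33983557] 23.825
```

```bash
python3 -m jog '1 -1 15 0 0;1 -20 10 20 0;1 -40 0 50 0;1 -40 0 50 -10;1 -30 0 10 -10' && python3 -m jog '1 0 0 0 -10;1 0 0 0 -10;1 0 0 0 -10;1 0 0 0 -10;1 0 0 0 -10' && python3 -m jog '0.8 0 0 0 -10;0.6 0 0 0 -10;0.5 0 0 0 0'
python3 - <<'E'
from h import *
own()
t=r.capture("top");s=r.capture("side")
A=cv2.resize(t["pixels"][165:285,360:500,::-1],(700,600),interpolation=cv2.INTER_CUBIC)
f=lambda x,y,z:np.r_[O+R@[x,y],z]
print([np.round((proj(t,f(x,y-.15,.05))-[360,165])*5,1).tolist() for x,y in[(.045,.06),(.045,-.06),(-.115,-.06),(-.115,.06)]])
print("handle end",(proj(t,f(-.193,-.15,.09))-[360,165])*5)
cv2.imwrite("pics/c5.png",A)
E
```

```text
time_s: 24.45
tcp_pos: [0.3656, -0.0988, 0.1715]
ee_rot: [[-0.257, -0.966, 0.007], [-0.966, 0.257, 0.001], [-0.002, -0.006, -1.0]]
wrist_force: [0.6, -0.0, -1.0]
gripper_width: 0.994
gripper_force: 0.0
time_s: 25.08
tcp_pos: [0.3651, -0.0989, 0.1687]
ee_rot: [[-0.906, -0.424, 0.0], [-0.424, 0.906, 0.0], [-0.0, 0.0, -1.0]]
wrist_force: [-1.1, 0.1, 0.2]
gripper_width: 0.999
gripper_force: 0.0
time_s: 25.45
tcp_pos: [0.3652, -0.099, 0.1687]
ee_rot: [[-0.995, -0.096, -0.0], [-0.096, 0.995, 0.0], [0.0, 0.0, -1.0]]
wrist_force: [0.3, -0.6, -0.2]
gripper_width: 0.745
gripper_force: 0.0
own [-0.27264861 -0.03800071] 0.1686786774065348 F [ 0.28816639 -0.62958457] 25.45
[[303.3, 118.0], [559.7, 100.0], [602.8, 439.9], [340.8, 459.2]]
handle end [518.09215747 614.46630258]
```

View pics/c5.png

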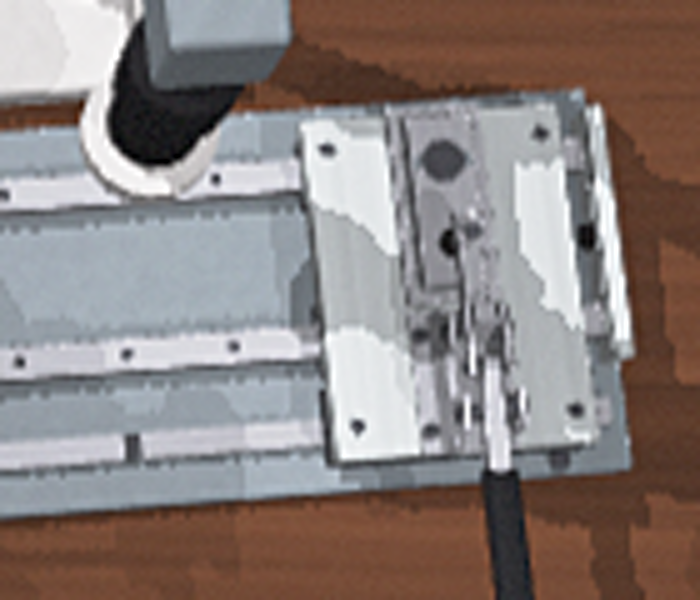

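Top crop shows the carriage corners at (302,120), (558,103), (597,443) and (335,463), within 1–2 mm of the last-station prediction. The section is in its nest, clamped, with the handle level. Next I'll grip the handle to open it.

```bash
python3 -m jog '0.5 38 -34 0 0;0.5 38 -34 0 0;0.5 38 -33 0 0;0.45 0 0 -30 0;0.4 0 0 -30 0' && python3 -m jog '0.35 0 0 -28 0;0.3 0 0 -2 0;0.26 0 0 0 0;0.23 0 0 0 0;0.21 0 0 0 0' && python3 -m jog '0.2 0 0 0 0;0.19 0 0 0 0;0.18 0 0 0 0;0.17 0 0 0 0;0 0 0 0 0';python3 -c "from h import *;own()"
```

```text
time_s: 26.18
tcp_pos: [0.4798, -0.2008, 0.1076]
ee_rot: [[-0.996, -0.094, 0.0], [-0.094, 0.996, 0.0], [-0.0, 0.0, -1.0]]
wrist_force: [0.6, -0.1, -0.1]
gripper_width: 0.423
gripper_force: 0.0
time_s: 26.8
tcp_pos: [0.4801, -0.2005, 0.0798]
ee_rot: [[-0.996, -0.094, 0.002], [-0.094, 0.996, -0.0], [-0.002, -0.0, -1.0]]
wrist_force: [0.5, 0.1, -0.0]
gripper_width: 0.219
gripper_force: 0.1
time_s: 27.42
tcp_pos: [0.4794, -0.2005, 0.0787]
ee_rot: [[-0.996, -0.093, -0.0], [-0.093, 0.996, 0.0], [0.0, 0.0, -1.0]]
wrist_force: [0.1, 0.7, 2.1]
gripper_width: 0.178
gripper_force: 30.0
own [-0.16860042 -0.14983591] 0.07874836425961503 F [0.12667333 0.64605564] 27.425
```

```bash
python3 -m jog '0 0.3 0 6.5 0;0 1 0.1 6.5 0;0 1.6 0.2 6.4 0;0 2.3 0.2 6.1 0;0 2.8 0.3 6 0' && python3 -m jog '0 3.5 0.3 5.5 0;0 3.9 0.4 5.3 0;0 4.5 0.4 4.8 0;0 4.9 0.5 4.3 0;0 5.4 0.5 3.8 0' && python3 -m jog '0 5.6 0.5 3.3 0;0 6 0.6 2.6 0;0 6.3 0.6 2.1 0;0 6.4 0.6 1.4 0;0 3.2 0.3 0.5 0' && python3 -m jog '0 3 0.3 0.2 0;0 0 0 0 0;0 0 0 0 0';python3 -c "from h import *;own()"
```

```text
time_s: 28.05
tcp_pos: [0.4867, -0.1996, 0.1101]
ee_rot: [[-0.996, -0.093, -0.002], [-0.093, 0.996, 0.0], [0.002, 0.001, -1.0]]
wrist_force: [0.2, -0.9, -6.7]
gripper_width: 0.182
gripper_force: 30.0
time_s: 28.68
tcp_pos: [0.5078, -0.1976, 0.1338]
ee_rot: [[-0.996, -0.093, -0.005], [-0.093, 0.996, 0.0], [0.005, 0.001, -1.0]]
wrist_force: [-6.2, -0.7, -2.5]
gripper_width: 0.181
gripper_force: 30.0
time_s: 29.3
tcp_pos: [0.5347, -0.195, 0.1443]
ee_rot: [[-0.996, -0.093, -0.007], [-0.093, 0.996, 0.0], [0.006, 0.001, -1.0]]
wrist_force: [-8.4, 0.5, 2.1]
gripper_width: 0.18
gripper_force: 30.0
time_s: 29.68
tcp_pos: [0.5381, -0.1947, 0.1448]
ee_rot: [[-0.996, -0.093, -0.005], [-0.093, 0.996, 0.0], [0.005, 0.0, -1.0]]
wrist_force: [-7.7, 0.7, 1.6]
gripper_width: 0.179
gripper_force: 30.0
own [-0.10958682 -0.14969735] 0.14483927005914451 F [-7.5644774   1.41782511] 29.675
```

```bash
python3 -m jog '0 3 0.3 0 0;0 0 0 0 0;0 0 0 0 0';python3 -c "from h import *;own()"
```

```text
time_s: 30.05
tcp_pos: [0.5411, -0.1944, 0.1451]
ee_rot: [[-0.996, -0.093, -0.005], [-0.093, 0.996, -0.0], [0.005, 0.0, -1.0]]
wrist_force: [-7.7, 1.0, 2.9]
gripper_width: 0.183
gripper_force: 30.0
own [-0.10656822 -0.14968803] 0.14512769098572872 F [-7.60873844  1.76522316] 30.05
```

```bash
python3 -m jog '0 2 0.2 0 0;0 0 0 0 0';python3 -m jog '0 2 0.2 0 0;0 0 0 0 0;0 0 0 0 0';python3 -c "from h import *;own()"
```

```text
time_s: 30.3
tcp_pos: [0.5429, -0.1943, 0.1452]
ee_rot: [[-0.996, -0.093, -0.006], [-0.093, 0.996, -0.0], [0.006, 0.0, -1.0]]
wrist_force: [-9.7, -0.0, 3.7]
gripper_width: 0.181
gripper_force: 30.0
time_s: 30.68
tcp_pos: [0.5446, -0.1941, 0.1453]
ee_rot: [[-0.996, -0.093, -0.006], [-0.093, 0.996, -0.0], [0.006, 0.0, -1.0]]
wrist_force: [-10.1, 0.5, 5.3]
gripper_width: 0.181
gripper_force: 30.0
own [-0.10310164 -0.14971865] 0.1453324868814627 F [-9.98280742  1.44672751] 30.675
```

```bash
python3 -m jog '0.25 -3 0 0 0;0.4 0 0 0 0;0.5 0 0 0 0;0.5 0 0 0 0' && python3 -m jog '0.6 0 0 40 0;0.6 0 0 40 0;0.6 -50 20 0 0;0.6 -60 40 0 0;0.6 -60 50 0 0'
python3 - <<'E'
from h import *
own()
t=r.capture("top");s=r.capture("side")
f=lambda x,y,z:np.r_[O+R@[x,y],z]
A=cv2.resize(t["pixels"][165:285,400:500,::-1],(400,480),interpolation=cv2.INTER_CUBIC)
u,v=320,165
B=cv2.resize(s["pixels"][v:v+80,u:u+67,::-1],(400,480),interpolation=cv2.INTER_CUBIC)
for h in(1.2,1.3,1.4,1.45,1.5):
  q=f(-.103-.09*np.cos(h),-.15,.09+.09*np.sin(h));print(h,(proj(t,q)-[400,165])*4,(proj(s,q)-[u,v])*6+[400,0])
cv2.imwrite("pics/c6.png",np.hstack([A,B]))
E
```

```text
time_s: 31.18
tcp_pos: [0.5448, -0.194, 0.1443]
ee_rot: [[-0.996, -0.094, 0.001], [-0.094, 0.996, -0.0], [-0.001, -0.0, -1.0]]
wrist_force: [0.1, -0.0, 0.4]
gripper_width: 0.468
gripper_force: 0.0
time_s: 31.8
tcp_pos: [0.3929, -0.0988, 0.224]
ee_rot: [[-0.996, -0.092, 0.001], [-0.092, 0.996, 0.0], [-0.001, -0.0, -1.0]]
wrist_force: [1.1, 1.2, 1.2]
gripper_width: 0.605
gripper_force: 0.0
own [-0.2450728  -0.04048006] 0.22401037886940148 F [1.25307645 1.12732915] 31.8
1.2 [288.90487504 365.39050378] [900.64270749  35.39245179]
1.3 [288.54914972 347.86171877] [884.752013    25.59213524]
1.4 [287.60747315 330.07934374] [868.25856092  17.44019148]
1.45 [286.91998265 321.16323341] [859.84496649  14.00794903]
1.5 [286.09081392 312.2681763 ] [851.35206096  11.01568751]
```

View pics/c6.png

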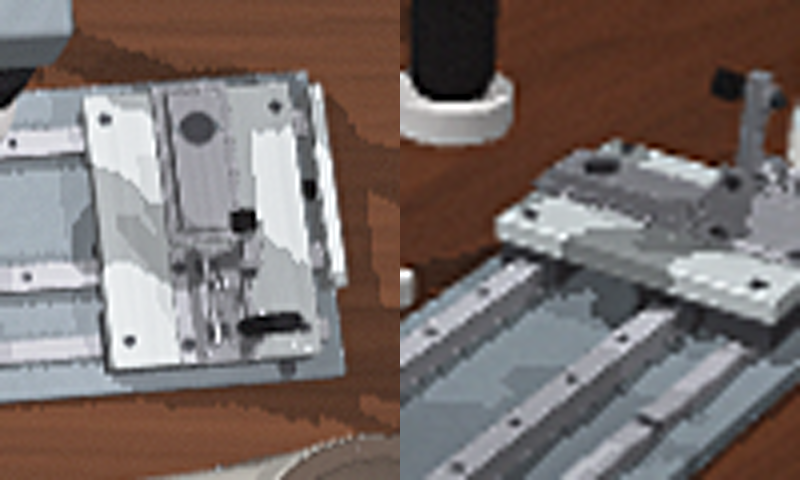

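The handle end is at top crop (298,322), against a predicted (287,321) for h=1.45. The arm is upright, the section is in its nest and the robot is clear, so I'm handing in.

```bash
python3 -c "
from station import r
print(r.finish_job())"
```

```text
the job is handed in; nothing more can be done
None
```

The job is handed in at about 32 s. The section was clamped, moved to the microscope, the shutter pressed right down, and the carriage pushed on to the last station. There the clamp was swung fully open, with the section still in its nest. The last pictures and forces agree with this, but `finish_job()` gave no verdict.

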